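# Sort rod-building parts into their trays

## Robot

A 7-joint arm with a two-finger parallel gripper is mounted at the origin on the work surface. World frame = base frame: x ahead of the robot, y to its left, z up, the work surface at z = 0. Lengths are in m, angles in rad, forces in N, time in s.
With the tool pointing down it reaches from about 0.425 to 0.875 m from the base axis. Payload 4.7 kg.
Tool frame: the origin (TCP) lies midway between the tips of the shut fingers; the grasp point (between the pads) lies 19 mm behind it (r.grip_point_offset is the distance from the TCP to the grasp point, in m); z points along the fingers, x is the direction in which the jaws open and shut, and the axes are right-handed (so a half turn about z gives the same grasp; the last joint's range is limited). The gripper opens to 85 mm and grips with 20 to 120 N. Pads are 22 mm wide; open, the fingers measure 114 mm over their backs; the gripper's body (76 mm by 85 mm) begins 54 mm behind the grasp point. The pads swing forward as they close: fully open they stand 13 mm farther back than shut.
Start: joints at [1.24, 0.321, -0.07, 1.45, 0.023, 1.371, -0.057], TCP at [0.22, -0.612, 0.231] pointing down, gripper open.
Joint ranges: [-2.86, 2.86], [-0.3, 2.09], [-1.38, 1.24], [0.06, 2.45], [-1.56, 4.7], [0.09, 2.05], [-2.69, 2.69]. Speed limits (rad/s): [2.57, 2.57, 3.14, 3.14, 3.14, 3.14, 3.14].

## Interface

Orientations are given as a rotation vector (axis times angle).
In Python, from workcell import r gives the robot as it stands.
- The arm moves only by the tool apply_moves, never from a script. Its argument "rows" is a list of rows, each an object with "travel": the shift along the tool's x, y, z in units of 40 mm (1.0 is 40 mm), a list of three; "turn": the turn, a rotation vector about the tool's x, y, z in units of 5 degrees (1.0 is 5 degrees), a list of three; "grip": the closure, from 0 (fully open) to 1 (shut). In form: [{"travel": [x, y, z], "turn": [rx, ry, rz], "grip": grip}, ...]. A call has 1 to 12 rows; each row shifts and turns the commanded pose from where the row before left it, along the tool's axes as they then stand; what a row does not reach is not made up. A row lasts 1/12 s, in which the tool goes at most 41.7 mm and 7.16 degrees, less where a joint would pass 70% of its speed; a pose out of reach is approached as far as the arm can. A call is refused whole if a number of a shift passes 1 or a number of a turn 1, either way. A call with a gripper value outside its range is refused whole. The fingers move at their own pace and stop on an object; "squeeze" is the grip in N (left out, the last holds). Time passes only in rows, so rows that do not move let the fingers close. It gives the time, the measured TCP pose, the force and the opening at its end, in the units of the state.
- r.get_state(): the state, without advancing time (a new reading comes with each control period).
- r.grab_frame(name): name is "scene" or "side" or "wrist"; returns a dict with "pixels" (384x512x3 uint8, blue, green, red), "depth" (384x512 float32, m along the optical axis (not along the pixel's ray), 0 where there is no reading), "vfov" (degrees; the focal length in pixels is half the picture's height over the tangent of half this angle, whatever the lens; pixels are square), "cx", "cy" (the principal point, pixels), "view" (4x4, takes a point from world to camera coordinates); the wrist camera has in their place "tool_from_camera" (4x4, takes a point from camera to tool coordinates, whose origin is the TCP and whose axes are the tool frame's). Camera axes: x right, y up, looking along -z (the intrinsics and any distortion apply to the point x, -y, -z); pixel columns grow to the right and rows downward; lengths in m; the calibration is good to about 2 mm. A picture is of the moment at which its call begins: read the wrist's pose just before it.
- r.finish_job(): hands the job in, once; it reports no verdict.
The state is a dict: "t": time; "joint_pos": joint angles; "joint_velocities": joint speeds; "effort": joint torques, N m; "position": TCP position; "tcp_rot": TCP orientation; "force": force on the tool from outside, world axes, zero at the start; "torque": the same for the moment, N m; "finger_gap": opening from 0.0 (shut) to 1.0 (fully open).
Only numpy, scipy, OpenCV 4.12 (cv2) and the standard library are available. Lean on these libraries where they do the work, as an engineer would, in place of code of your own. Each camera call takes 0.05 s, during which the arm holds its last target.

## Task

Tidy the rod-building bench: lay both cork rings flat in the square tray, stand both thread spools upright in the round tin, and lay the reel seat in the long tray, the same way up as it lies now. Every piece must rest on the floor of its tray or tin, not on the rim or on another piece, and the glue bottle and the little jar among the parts must be left standing where they are.

Things in the scene. Friction and masses are not known exactly. Their poses are not given: they have to be found in the camera images.
- cork_a: One of two identical natural cork grip rings, lying flat: a thick washer, 40 mm across, 18 mm high, with a 12 mm hole. Origin: centre of its underside, z up. May be gripped across its outer diameter. Weighs 15 g.
- cork_b: One of two identical natural cork grip rings, lying flat: a thick washer, 40 mm across, 18 mm high, with a 12 mm hole. Origin: centre of its underside, z up. May be gripped across its outer diameter. Weighs 15 g.
- spool_a: One of two identical thread spools, standing upright: two white 34 mm flanges (each 5 mm thick, at the bottom and the top) with grey thread of 27 mm diameter wound between, 58 mm high in all, top flat with a small black hub. Origin: centre of its underside, z up along the spool. Weighs about 40 g; can be gripped from above across the flanges (34 mm).
- spool_b: One of two identical thread spools, standing upright: two white 34 mm flanges (each 5 mm thick, at the bottom and the top) with grey thread of 27 mm diameter wound between, 58 mm high in all, top flat with a small black hub. Origin: centre of its underside, z up along the spool. Weighs about 40 g; can be gripped from above across the flanges (34 mm).
- reel_seat: Fishing reel seat lying on the bench: dark metal barrel, 26 mm diameter, 100 mm long along its own y; two squarish bright hoods 28 mm wide and high, flat underneath so it does not roll (y -50 to -26 mm and +26 to +42 mm). Origin: under its middle at its underside, z up; barrel axis 14 mm above. Grip the bare barrel at the middle, across it (own x axis). About 60 g.
- square_tray: Shallow square open tray of grey plastic, 125 x 125 mm outside, 20 mm high, walls 4 mm and floor 4 mm thick, fixed to the bench. Origin: centre of its underside; x and y along its sides, z up. Its place is swapped with the other tray and the tin.
- long_tray: Shallow oblong open tray of grey plastic, 90 mm along its own x and 180 mm along its own y outside, 20 mm high, walls 4 mm and floor 4 mm thick, fixed to the bench. Origin: centre of its underside, z up.
- round_tin: Shallow round open tin of bare aluminium, 140 mm outside diameter, 20 mm high, wall 4 mm and floor 4 mm thick, fixed to the bench. Origin: centre of its underside, z up.
- glue_bottle: Bystander among the parts, to be left alone: small clear plastic glue bottle standing upright, 28 mm in diameter, with a pointed nozzle, 75 mm high in all. Loose. Origin: centre of its underside.
- jar: Bystander, leave alone: loose amber jar with flat black lid, 40 mm diameter, 36 mm high. Origin: centre of its underside. (Parts, bottle and jar stand in one row about 0.1 m apart from left to right, free bench before and behind them; the trays are behind the row. Other clutter lies outside: tape roll and scissors past the row ends, a rod lathe from x = 0.78 m.)

How it is judged:
By the outcome, as a careful person would: the job done as asked, in the order asked, and still so for the second after the job is handed in, with the robot touching nothing.
It also fails if it takes over 128 s, if anything falls off the work surface, if the arm or the gripper's body presses on something with over 40 N, if the wrist force passes 120 N, or if a joint passes its speed limit or range.

## Working session

There is one attempt and no reset: what is moved stays moved. The work goes in short steps, Python scripts to look and compute and a tool call to move; the robot and the scene stay as the last step left them, time stands still between calls to the robot, and variables do not carry over. Pictures are saved under pics/ and viewed, and the job is handed in when it is done.

Besides the shell and the picture viewer there is one more tool, called after "Request:" as name([rows], argument=value, ...), one row to a line, values as JSON. apply_moves: Moves the arm, as the interface text tells. Its arguments: {"type":"object","properties":{"rows":{"type":"array","items":{"type":"object","properties":{"travel":{"type":"array","items":{"type":"number"}},"turn":{"type":"array","items":{"type":"number"}},"grip":{"type":"number"}}}},"squeeze":{"type":"number"}},"required":["rows"]}

```bash
ls; mkdir -p pics; cat > h.py <<'E'
import numpy as np, cv2
from workcell import r
def grab(n):
    s=r.get_state(); f=r.grab_frame(n); f['s']=s; return f
E
python3 - <<'E'
from h import *
for n in ['scene','side','wrist']:
    f=grab(n); cv2.imwrite(f'pics/{n}0.png',f['pixels'])
    np.savez(f'pics/{n}0.npz',**{k:v for k,v in f.items() if k!='s'})
    print(n,[(k,v) for k,v in f.items() if k not in('pixels','depth','s')])
s=r.get_state(); print(s, r.grip_point_offset)
E
```

```text
pics
scene [('vfov', 47.02870105817922), ('cx', 257.2669593232822), ('cy', 197.53366902727169), ('view', array([[ 0.72289045,  0.69077889, -0.01593486, -0.3585005 ],
       [-0.45025098,  0.48842404,  0.74747309,  0.20273986],
       [ 0.5241216 , -0.53316648,  0.66410094, -1.50525156],
       [ 0.        ,  0.        ,  0.        ,  1.        ]]))]
side [('vfov', 53.665586773276466), ('cx', 245.65842593479766), ('cy', 197.24012155728872), ('view', array([[-0.9299618 , -0.36765359,  0.00137404,  0.47788194],
       [ 0.2058132 , -0.51749034,  0.83056889, -0.13100997],
       [-0.30465058,  0.77268014,  0.55691421, -0.6753204 ],
       [ 0.        ,  0.        ,  0.        ,  1.        ]]))]
wrist [('vfov', 66.62330467528835), ('cx', 256.7418589042283), ('cy', 190.20694830767815), ('tool_from_camera', array([[ 9.99999964e-01, -2.39909544e-04, -1.23100185e-04,
        -1.19908546e-03],
       [-2.66713676e-04, -9.47199163e-01, -3.20645713e-01,
        -8.30287518e-02],
       [-3.96744256e-05,  3.20645735e-01, -9.47199193e-01,
        -1.41548309e-01],
       [ 0.00000000e+00,  0.00000000e+00,  0.00000000e+00,
         1.00000000e+00]]))]
{'t': 0.15, 'joint_pos': array([ 1.24010108,  0.32168923, -0.07006438,  1.45139395,  0.02259144,
        1.37078176, -0.0568934 ]), 'joint_velocities': array([ 0.00031302, -0.00181965, -0.00062153, -0.00542061, -0.000967  ,
       -0.0016821 , -0.00165077]), 'effort': array([ 3.36235871e-05, -4.94096661e+01, -3.82649302e-01, -3.14684880e+01,
        1.31755494e-02,  8.26107193e-03, -1.31769684e-05]), 'position': array([ 0.21951567, -0.61138623,  0.23045128]), 'tcp_rot': array([-2.56895414e+00,  1.80696924e+00,  1.98079126e-03]), 'force': array([ 0.24361659,  0.27735338, -1.14306256]), 'torque': array([-0.03092646,  0.02546296,  0.01706665]), 'finger_gap': 1.003335713932125} 0.0187
```

View pics/scene0.png

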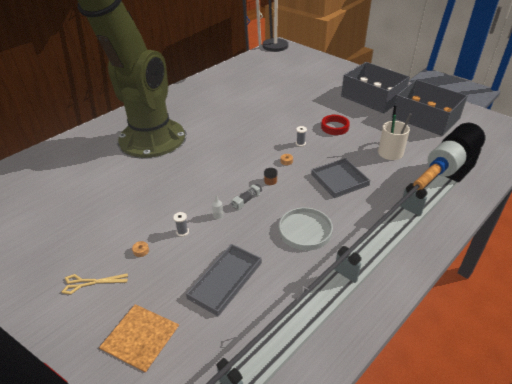

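View pics/side0.png

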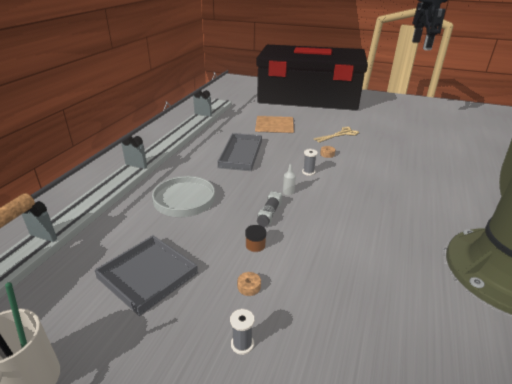

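View pics/wrist0.png

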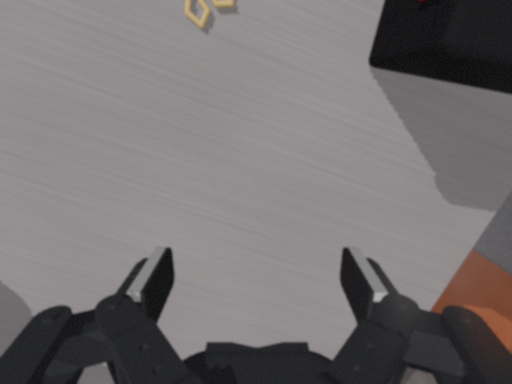

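```bash
cat >> h.py <<'E'
from scipy.spatial.transform import Rotation as R
def cam_pose(f):
    if 'view' in f: return np.linalg.inv(f['view'])
    T=np.eye(4); s=f['s']; T[:3,:3]=R.from_rotvec(s['tcp_rot']).as_matrix(); T[:3,3]=s['position']
    return T@f['tool_from_camera']
def cloud(f):
    "world xyz per pixel from depth"
    h,w=f['depth'].shape; F=h/2/np.tan(np.radians(f['vfov'])/2); d=f['depth']
    v,u=np.mgrid[:h,:w]; T=cam_pose(f)
    P=np.stack([(u-f['cx'])/F*d,-(v-f['cy'])/F*d,-d],-1)@T[:3,:3].T+T[:3,3]
    P[d==0]=np.nan
    return P
def ray(f,u,v,z):
    h=f['depth'].shape[0]; F=h/2/np.tan(np.radians(f['vfov'])/2); T=cam_pose(f)
    D=T[:3,:3]@np.array([(u-f['cx'])/F,-(v-f['cy'])/F,-1]); o=T[:3,3]
    return o+D*(z-o[2])/D[2]
def topdown(P,img,path,x=(0.1,0.9),y=(-0.6,0.7),res=0.002,fill=None):
    "height map picture; row 0 = max x, col 0 = max y"
    H=int((x[1]-x[0])/res); W=int((y[1]-y[0])/res); M=np.full((H,W),np.nan)
    return M
E
python3 - <<'E'
from h import *
for n in ['scene','side']:
    f=dict(np.load(f'pics/{n}0.npz')); P=cloud(f)
    z=P[...,2]; print(n)
    m=((z>0.008)&(z<0.1)&(P[...,0]>0.3)&(P[...,0]<0.78)&(abs(P[...,1])<0.6)).astype(np.uint8)
    k,L,st,c=cv2.connectedComponentsWithStats(m)
    for i in range(1,k):
        if st[i,4]<25: continue
        Q=P[L==i]; print(c[i].round(),st[i,4],'mid',((Q.max(0)+Q.min(0))/2).round(3),'ext',(np.ptp(Q,axis=0)).round(3),'zmax',np.percentile(Q[:,2],95).round(3))
    tb=P[(abs(z)<0.02)&(P[...,0]>.3)&(P[...,0]<.7)&(abs(P[...,1])<.5)]; print('table z',np.median(tb[:,2]))
E
```

```text
scene
[335. 124.] 324 mid [0.421 0.469 0.019] ext [0.098 0.1   0.021] zmax 0.027
[393. 140.] 875 mid [0.641 0.47  0.054] ext [0.082 0.089 0.091] zmax 0.095
[301. 134.] 152 mid [0.394 0.326 0.035] ext [0.035 0.061 0.053] zmax 0.06
[286. 158.] 99 mid [0.426 0.206 0.016] ext [0.039 0.042 0.015] zmax 0.021
[341. 177.] 500 mid [0.601 0.248 0.017] ext [0.157 0.159 0.017] zmax 0.023
[270. 175.] 181 mid [0.454 0.102 0.025] ext [0.04  0.04  0.034] zmax 0.039
[246. 196.] 325 mid [ 0.462 -0.005  0.02 ] ext [0.031 0.104 0.024] zmax 0.03
[217. 207.] 173 mid [ 0.449 -0.107  0.043] ext [0.026 0.027 0.069] zmax 0.065
[306. 228.] 509 mid [0.659 0.012 0.017] ext [0.14  0.142 0.017] zmax 0.022
[181. 222.] 229 mid [ 0.425 -0.212  0.036] ext [0.034 0.032 0.056] zmax 0.061
[140. 248.] 184 mid [ 0.4   -0.328  0.015] ext [0.04  0.039 0.013] zmax 0.021
[223. 278.] 765 mid [ 0.625 -0.243  0.016] ext [0.121 0.194 0.017] zmax 0.022
[137. 329.] 46 mid [ 0.582 -0.468  0.009] ext [0.049 0.024 0.002] zmax 0.01
table z 0.0014892279205610537
side
[239. 151.] 375 mid [ 0.623 -0.24   0.014] ext [0.12  0.192 0.012] zmax 0.019
[327. 150.] 108 mid [ 0.401 -0.324  0.013] ext [0.039 0.039 0.009] zmax 0.017
[310. 160.] 246 mid [ 0.425 -0.209  0.033] ext [0.032 0.035 0.05 ] zmax 0.057
[289. 180.] 248 mid [ 0.447 -0.098  0.042] ext [0.027 0.02  0.067] zmax 0.064
[183. 195.] 617 mid [0.659 0.014 0.014] ext [0.139 0.141 0.012] zmax 0.019
[269. 208.] 452 mid [ 0.461 -0.002  0.018] ext [0.029 0.102 0.02 ] zmax 0.027
[255. 236.] 422 mid [0.453 0.106 0.022] ext [0.04  0.042 0.029] zmax 0.035
[145. 273.] 1269 mid [0.601 0.25  0.015] ext [0.158 0.157 0.013] zmax 0.019
[249. 282.] 390 mid [0.426 0.21  0.013] ext [0.039 0.039 0.01 ] zmax 0.018
[ 26. 350.] 3509 mid [0.638 0.47  0.054] ext [0.079 0.078 0.092] zmax 0.094
[242. 328.] 750 mid [0.395 0.316 0.034] ext [0.033 0.035 0.051] zmax 0.058
table z -0.0011691265463767697
```

Both views agree to about 3 mm. The row from left (+y) to right is spool, cork, jar, seat, glue bottle, spool, cork. The trays are square (0.601, 0.249), tin (0.659, 0.013) and long (0.624, -0.241). First I'll square the tool to the world axes.

Request:
apply_moves([
  {"travel":[0,0,0],"turn":[0,0,-1],"grip":0},
  {"travel":[0,0,0],"turn":[0,0,-1],"grip":0},
  {"travel":[0,0,0],"turn":[0,0,-1],"grip":0},
  {"travel":[0,0,0],"turn":[0,0,-1],"grip":0},
  {"travel":[0,0,0],"turn":[0,0,-1],"grip":0},
  {"travel":[0,0,0],"turn":[0,0,-1],"grip":0},
  {"travel":[0,0,0],"turn":[0,0,-1],"grip":0},
  {"travel":[0,0,0],"turn":[0,0,-1],"grip":0},
  {"travel":[0,0,0],"turn":[0,0,-1],"grip":0},
  {"travel":[0,0,0],"turn":[0,0,-1],"grip":0},
  {"travel":[0,0,0],"turn":[0,0,-1],"grip":0},
  {"travel":[0,0,0],"turn":[0,0,-1],"grip":0},
])

```text
t: 1.15
position: [0.2196, -0.6115, 0.2308]
tcp_rot: [-3.129, 0.274, 0.001]
force: [-0.3, -0.1, 0.3]
finger_gap: 1.001
```

```bash
cat >> h.py <<'E'
def go(x,y,z,yaw=0,note=''):
    "total travel (40mm units, tool axes now) and turn (5deg units) to TCP x,y,z with tool x at yaw"
    s=r.get_state(); Rm=R.from_rotvec(s['tcp_rot']).as_matrix()
    d=Rm.T@(np.array([x,y,z])-s['position'])/0.04
    c,sn=np.cos(yaw),np.sin(yaw); G=np.array([[c,sn,0],[sn,-c,0],[0,0,-1.]])
    t=np.degrees(R.from_matrix(Rm.T@G).as_rotvec())/5
    print(note,'t',round(s['t'],2),'pos',s['position'].round(4),'yaw',np.degrees(np.arctan2(Rm[1,0],Rm[0,0])).round(2),'travel',d.round(2),'turn',t.round(2),'gap',round(s['finger_gap'],3),'F',s['force'].round(1))
E
python3 - <<'E'
from h import *
go(.4005,-.326,.15)
# tray orientation from rim pixels
for n in ['scene','side']:
    f=dict(np.load(f'pics/{n}0.npz')); P=cloud(f); z=P[...,2]
    for nm,c in [('sq',(.601,.249)),('long',(.624,-.2415))]:
        m=(z>.008)&(z<.03)&(abs(P[...,0]-c[0])<.1)&(abs(P[...,1]-c[1])<.12)
        print(n,nm,cv2.minAreaRect(P[m][:,:2].astype(np.float32)))
    m=(z>.008)&(z<.05)&(abs(P[...,0]-.4615)<.03)&(abs(P[...,1]+.003)<.06)
    print('seat',cv2.minAreaRect(P[m][:,:2].astype(np.float32)))
E
```

```text
t 1.15 pos [ 0.2196 -0.6115  0.2308] yaw -9.99 travel [ 3.22 -7.81  2.02] turn [-0.01  0.   -2.  ] gap 1.001 F [-0.3 -0.1  0.3]
scene sq ((0.6005097031593323, 0.24736478924751282), (0.13059160113334656, 0.12877494096755981), 70.76177978515625)
scene long ((0.6231604814529419, -0.24309520423412323), (0.09236465394496918, 0.1827424019575119), 10.958756446838379)
seat ((0.4613186717033386, -0.004754617810249329), (0.029780196025967598, 0.10350079834461212), 1.1523525714874268)
side sq ((0.6007341146469116, 0.2495606541633606), (0.12614592909812927, 0.1277875453233719), 69.96583557128906)
side long ((0.6236288547515869, -0.24016472697257996), (0.09079152345657349, 0.1844332367181778), 10.695087432861328)
seat ((0.46056342124938965, -0.0025226175785064697), (0.02780076675117016, 0.10216282308101654), 0.9656811356544495)
```

Request:
apply_moves([
  {"travel":[0,0,0],"turn":[0,0,-1],"grip":0},
  {"travel":[0,0,0],"turn":[0,0,-1],"grip":0},
  {"travel":[0.5,-0.79,0.22],"turn":[0,0,0],"grip":0},
  {"travel":[0.5,-0.79,0.22],"turn":[0,0,0],"grip":0},
  {"travel":[0.5,-0.79,0.22],"turn":[0,0,0],"grip":0},
  {"travel":[0.5,-0.79,0.22],"turn":[0,0,0],"grip":0},
  {"travel":[0.5,-0.79,0.22],"turn":[0,0,0],"grip":0},
  {"travel":[0.5,-0.79,0.22],"turn":[0,0,0],"grip":0},
  {"travel":[0.5,-0.79,0.22],"turn":[0,0,0],"grip":0},
  {"travel":[0.5,-0.79,0.22],"turn":[0,0,0],"grip":0},
  {"travel":[0.5,-0.79,0.22],"turn":[0,0,0],"grip":0},
  {"travel":[0,0,0],"turn":[0,0,0],"grip":0},
])

```text
t: 2.15
position: [0.4049, -0.3193, 0.1505]
tcp_rot: [-3.136, -0.011, -0.0]
force: [-0.1, 0.6, -0.5]
finger_gap: 1.001
```

```bash
cat >> h.py <<'E'
def comps(f,lo=.008,hi=.1,box=(.3,.78,-.6,.6)):
    P=cloud(f); z=P[...,2]
    m=((z>lo)&(z<hi)&(P[...,0]>box[0])&(P[...,0]<box[1])&(P[...,1]>box[2])&(P[...,1]<box[3])).astype(np.uint8)
    k,L,st,c=cv2.connectedComponentsWithStats(m)
    for i in range(1,k):
        if st[i,4]<25: continue
        Q=P[L==i]; print(c[i].round(),st[i,4],'mid',((Q.max(0)+Q.min(0))/2).round(4),'ext',(np.ptp(Q,axis=0)).round(3),'zmax',np.percentile(Q[:,2],95).round(3))
E
python3 - <<'E'
from h import *
f=grab('wrist'); cv2.imwrite('pics/w1.png',f['pixels'])
comps(f)
go(.4005,-.326,.15)
E
```

```text
[454. 111.] 2791 mid [ 0.6125 -0.2497  0.0146] ext [0.102 0.177 0.013] zmax 0.02
[284.  56.] 1759 mid [ 0.4243 -0.2105  0.0564] ext [0.033 0.034 0.006] zmax 0.058
[252. 186.] 1151 mid [ 0.3998 -0.3249  0.0137] ext [0.039 0.039 0.011] zmax 0.018
 t 2.2 pos [ 0.403  -0.3233  0.1512] yaw 0.24 travel [-0.06  0.07  0.03] turn [-0.03  0.01  0.05] gap 0.998 F [-0.8 -0.1  0.4]
```

View pics/w1.png

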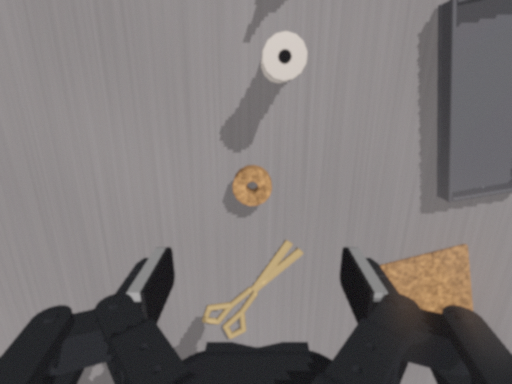

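The wrist camera sees the cork at px (252,186), giving (0.400, -0.325), which matches the other views. The scissors are clear of the jaws, so I'll descend partway and let it settle.

Request:
apply_moves([
  {"travel":[0,0,0.8],"turn":[0,0,0],"grip":0.2},
  {"travel":[0,0,0.8],"turn":[0,0,0],"grip":0.2},
  {"travel":[0,0,0.8],"turn":[0,0,0],"grip":0.2},
  {"travel":[0,0,0],"turn":[0,0,0],"grip":0.2},
  {"travel":[0,0,0],"turn":[0,0,0],"grip":0.2},
])

```text
t: 2.62
position: [0.3993, -0.328, 0.055]
tcp_rot: [-3.139, 0.008, 0.005]
force: [0.0, 0.2, 0.8]
finger_gap: 0.801
```

```bash
python3 - <<'E'
from h import *
go(.3998,-.325,.002)
E
```

```text
t 2.62 pos [ 0.3993 -0.328   0.055 ] yaw -0.31 travel [ 0.02 -0.07  1.33] turn [-0.03  0.03 -0.06] gap 0.801 F [0.  0.2 0.8]
```

Request:
apply_moves([
  {"travel":[0.02,-0.07,0.7],"turn":[0,0,0],"grip":0.2},
  {"travel":[0,0,0.6],"turn":[0,0,0],"grip":0.2},
  {"travel":[0,0,0],"turn":[0,0,0],"grip":0.2},
  {"travel":[0,0,0],"turn":[0,0,0],"grip":0.7},
  {"travel":[0,0,0],"turn":[0,0,0],"grip":0.7},
  {"travel":[0,0,0],"turn":[0,0,0],"grip":0.7},
  {"travel":[0,0,0],"turn":[0,0,0],"grip":0.7},
  {"travel":[0,0,0],"turn":[0,0,0],"grip":0.7},
], squeeze=25)

```text
t: 3.28
position: [0.4032, -0.3269, 0.0069]
tcp_rot: [3.138, -0.007, 0.004]
force: [-1.4, 0.9, 6.9]
finger_gap: 0.454
```

```bash
python3 - <<'E'
from h import *
go(.601,.219,.12)
f=grab('wrist'); cv2.imwrite('pics/w2.png',f['pixels'])
E
```

```text
t 3.28 pos [ 0.4032 -0.3269  0.0069] yaw -0.26 travel [  4.89 -13.66  -2.86] turn [ 0.04 -0.03 -0.05] gap 0.454 F [-1.4  0.9  6.9]
```

View pics/w2.png

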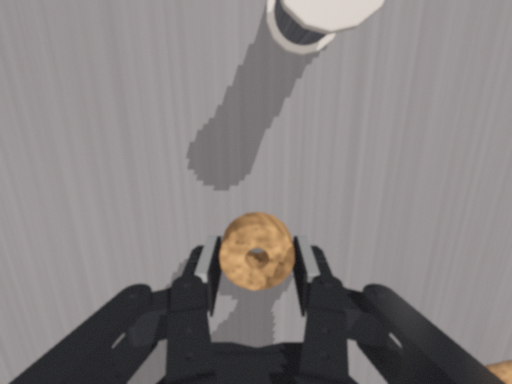

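Cork is held (gap 0.454, about 39 mm). Lift and carry to the square tray.

Request:
apply_moves([
  {"travel":[0,0,-0.5],"turn":[0,0,0],"grip":0.7},
  {"travel":[0,0,-0.8],"turn":[0,0,0],"grip":0.7},
  {"travel":[0,0,-0.8],"turn":[0,0,0],"grip":0.7},
  {"travel":[0,0,-0.8],"turn":[0,0,0],"grip":0.7},
  {"travel":[0.3,-0.85,0],"turn":[0,0,0],"grip":0.7},
  {"travel":[0.3,-0.85,0],"turn":[0,0,0],"grip":0.7},
  {"travel":[0.3,-0.85,0],"turn":[0,0,0],"grip":0.7},
  {"travel":[0.3,-0.85,0],"turn":[0,0,0],"grip":0.7},
  {"travel":[0.3,-0.85,0],"turn":[0,0,0],"grip":0.7},
  {"travel":[0.3,-0.85,0],"turn":[0,0,0],"grip":0.7},
  {"travel":[0.3,-0.85,0],"turn":[0,0,0],"grip":0.7},
  {"travel":[0.3,-0.85,0],"turn":[0,0,0],"grip":0.7},
])

```text
t: 4.33
position: [0.4999, -0.0524, 0.1219]
tcp_rot: [3.14, -0.007, 0.005]
force: [0.4, -0.4, 0.2]
finger_gap: 0.455
```

Request:
apply_moves([
  {"travel":[0.3,-0.85,0],"turn":[0,0,0],"grip":0.7},
  {"travel":[0.3,-0.85,0],"turn":[0,0,0],"grip":0.7},
  {"travel":[0.3,-0.85,0],"turn":[0,0,0],"grip":0.7},
  {"travel":[0.3,-0.85,0],"turn":[0,0,0],"grip":0.7},
  {"travel":[0.3,-0.85,0],"turn":[0,0,0],"grip":0.7},
  {"travel":[0.3,-0.85,0],"turn":[0,0,0],"grip":0.7},
  {"travel":[0.3,-0.85,0],"turn":[0,0,0],"grip":0.7},
  {"travel":[0.3,-0.85,0],"turn":[0,0,0],"grip":0.7},
  {"travel":[0,0,0],"turn":[0,0,0],"grip":0.7},
  {"travel":[0,0,0],"turn":[0,0,0],"grip":0.7},
])

```text
t: 5.17
position: [0.5959, 0.2212, 0.1213]
tcp_rot: [-3.14, -0.001, -0.002]
force: [0.4, -1.5, -1.0]
finger_gap: 0.455
```

```bash
python3 - <<'E'
from h import *
go(.601,.219,.0125)
f=grab('wrist'); cv2.imwrite('pics/w3.png',f['pixels']); comps(f,box=(.3,.78,.05,.6))
E
```

```text
t 5.17 pos [0.5959 0.2212 0.1213] yaw 0.02 travel [0.12 0.06 2.72] turn [-0.02 -0.01  0.  ] gap 0.455 F [ 0.4 -1.5 -1. ]
[11. 78.] 767 mid [0.401  0.3157 0.0208] ext [0.016 0.027 0.025] zmax 0.031
[262. 146.] 3350 mid [0.6003 0.2508 0.0146] ext [0.158 0.155 0.013] zmax 0.02
[ 70. 201.] 1573 mid [0.4249 0.21   0.0135] ext [0.04  0.039 0.011] zmax 0.018
[105. 295.] 653 mid [0.4491 0.1128 0.0223] ext [0.033 0.024 0.029] zmax 0.036
[281. 326.] 482 mid [0.6226 0.0664 0.0142] ext [0.048 0.033 0.012] zmax 0.02
```

View pics/w3.png

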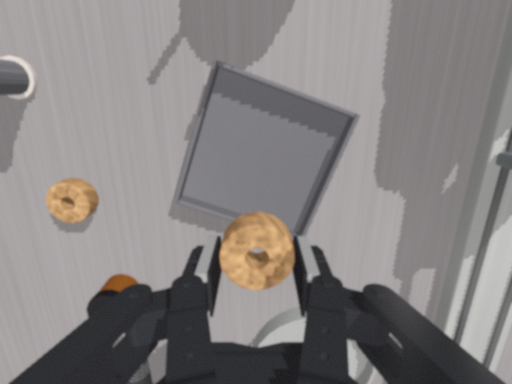

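The tray's centre is about (0.6005, 0.2505), and its x axis is yawed -19.6° (its lower edge runs px (180,200) to (298,233)). I'll align the jaws to it, then lower.

Request:
apply_moves([
  {"travel":[-0.12,-0.05,0],"turn":[0,0,0.98],"grip":0.7},
  {"travel":[0,0,0],"turn":[0,0,0.98],"grip":0.7},
  {"travel":[0,0,0],"turn":[0,0,0.98],"grip":0.7},
  {"travel":[0,0,0],"turn":[0,0,0.98],"grip":0.7},
  {"travel":[0,0,0.8],"turn":[0,0,0],"grip":0.7},
  {"travel":[0,0,0.8],"turn":[0,0,0],"grip":0.7},
  {"travel":[0,0,0.4],"turn":[0,0,0],"grip":0.7},
  {"travel":[0,0,0],"turn":[0,0,0],"grip":0.7},
  {"travel":[0,0,0],"turn":[0,0,0],"grip":0.7},
])

```text
t: 5.97
position: [0.5913, 0.2175, 0.0402]
tcp_rot: [3.092, -0.545, -0.001]
force: [0.1, -0.5, 1.2]
finger_gap: 0.454
```

```bash
python3 - <<'E'
from h import *
go(.591,.223,.0125,np.radians(-19.6))
E
```

```text
t 5.97 pos [0.5913 0.2175 0.0402] yaw -19.99 travel [-0.05 -0.13  0.69] turn [ 0.02  0.   -0.08] gap 0.454 F [ 0.1 -0.5  1.2]
```

Request:
apply_moves([
  {"travel":[-0.03,-0.12,0.3],"turn":[0,0,0],"grip":0.7},
  {"travel":[0,0,0.3],"turn":[0,0,0],"grip":0.7},
  {"travel":[0,0,0.1],"turn":[0,0,0],"grip":0.7},
  {"travel":[0,0,0],"turn":[0,0,0],"grip":0.7},
  {"travel":[0,0,0],"turn":[0,0,0],"grip":0.7},
])

```text
t: 6.38
position: [0.5917, 0.2249, 0.012]
tcp_rot: [3.095, -0.541, -0.0]
force: [0.1, 0.3, -0.2]
finger_gap: 0.458
```

```bash
python3 - <<'E'
from h import *
go(.591,.223,.0115,np.radians(-19.6))
f=grab('wrist'); cv2.imwrite('pics/w4.png',f['pixels'])
go(.591,.223,.0115,np.radians(-19.6))
E
```

```text
t 6.38 pos [0.5917 0.2249 0.012 ] yaw -19.83 travel [-0.    0.05  0.01] turn [ 0.    0.   -0.05] gap 0.458 F [ 0.1  0.3 -0.2]
 t 6.43 pos [0.5918 0.2249 0.0122] yaw -19.83 travel [-0.    0.05  0.02] turn [ 0.   -0.   -0.05] gap 0.449 F [-0.1 -0.2  0.9]
```

View pics/w4.png

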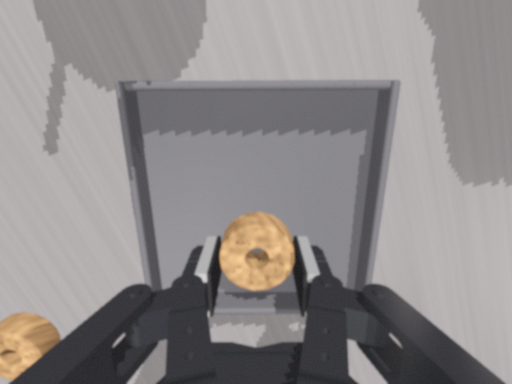

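Request:
apply_moves([
  {"travel":[0,0,0],"turn":[0,0,0],"grip":0.36},
  {"travel":[0,0,0],"turn":[0,0,0],"grip":0.36},
  {"travel":[0,0,0],"turn":[0,0,0],"grip":0.36},
  {"travel":[0,0,-0.5],"turn":[0,0,0],"grip":0.36},
  {"travel":[0,0,-0.8],"turn":[0,0,0],"grip":0.36},
  {"travel":[0,0,-0.8],"turn":[0,0,0],"grip":0.36},
  {"travel":[0,0,-0.6],"turn":[0,0,0],"grip":0.36},
  {"travel":[0,0,0],"turn":[0,0,0],"grip":0.36},
])

```text
t: 7.1
position: [0.5949, 0.2267, 0.1264]
tcp_rot: [-3.09, 0.54, -0.014]
force: [1.2, 1.3, 0.9]
finger_gap: 0.642
```

```bash
python3 - <<'E'
from h import *
f=grab('wrist'); cv2.imwrite('pics/w5.png',f['pixels']); comps(f,lo=.012,box=(.3,.78,.05,.6))
go(.4253,.2095,.08,np.radians(-19.6))
E
```

```text
[253. 159.] 3173 mid [0.6002 0.2492 0.0166] ext [0.158 0.158 0.009] zmax 0.02
[ 12. 174.] 777 mid [0.4017 0.3157 0.0277] ext [0.015 0.026 0.031] zmax 0.04
[253. 191.] 1407 mid [0.5918 0.2269 0.0175] ext [0.04  0.039 0.011] zmax 0.022
[100. 260.] 1140 mid [0.425  0.21   0.0154] ext [0.04  0.039 0.007] zmax 0.018
[378. 290.] 130 mid [0.6773 0.0801 0.0159] ext [0.027 0.008 0.008] zmax 0.02
[317. 328.] 33 mid [0.6035 0.0561 0.0162] ext [0.009 0.012 0.007] zmax 0.018
[150. 349.] 69 mid [0.4371 0.1063 0.0346] ext [0.009 0.018 0.003] zmax 0.036
 t 7.15 pos [0.5937 0.2259 0.1237] yaw -19.85 travel [-3.83  1.82  1.07] turn [-0.04 -0.06 -0.05] gap 0.638 F [-0.5  0.4 -0.1]
```

View pics/w5.png

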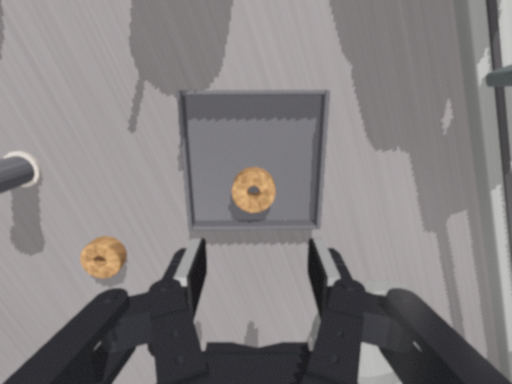

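First cork is flat on the tray floor (px 253,191; top at 22 mm). Next is cork_b at px (100,260).

Request:
apply_moves([
  {"travel":[-0.77,0.36,0],"turn":[0,0,0],"grip":0.2},
  {"travel":[-0.77,0.36,0],"turn":[0,0,0],"grip":0.2},
  {"travel":[-0.77,0.36,0.2],"turn":[0,0,0],"grip":0.2},
  {"travel":[-0.77,0.36,0.6],"turn":[0,0,0],"grip":0.2},
  {"travel":[-0.75,0.38,0.6],"turn":[0,0,0],"grip":0.2},
  {"travel":[0,0,0.4],"turn":[0,0,0],"grip":0.2},
  {"travel":[0,0,0],"turn":[0,0,0],"grip":0.2},
  {"travel":[0,0,0],"turn":[0,0,0],"grip":0.2},
])

```text
t: 7.82
position: [0.4224, 0.2079, 0.0475]
tcp_rot: [3.094, -0.541, -0.002]
force: [1.1, -0.1, 0.8]
finger_gap: 0.801
```

```bash
python3 - <<'E'
from h import *
go(.425,.2098,.007,np.radians(-19.6))
E
```

```text
t 7.82 pos [0.4224 0.2079 0.0475] yaw -19.84 travel [ 0.05 -0.07  1.01] turn [ 0.01  0.01 -0.05] gap 0.801 F [ 1.1 -0.1  0.8]
```

Request:
apply_moves([
  {"travel":[0.05,-0.06,0.6],"turn":[0,0,0],"grip":0.2},
  {"travel":[0,0,0.4],"turn":[0,0,0],"grip":0.2},
  {"travel":[0,0,0],"turn":[0,0,0],"grip":0.2},
  {"travel":[0,0,0],"turn":[0,0,0],"grip":0.7},
  {"travel":[0,0,0],"turn":[0,0,0],"grip":0.7},
  {"travel":[0,0,0],"turn":[0,0,0],"grip":0.7},
  {"travel":[0,0,0],"turn":[0,0,0],"grip":0.7},
  {"travel":[0,0,0],"turn":[0,0,0],"grip":0.7},
])

```text
t: 8.48
position: [0.4272, 0.2106, 0.0097]
tcp_rot: [-3.093, 0.541, -0.005]
force: [-0.2, 1.2, 6.3]
finger_gap: 0.446
```

```bash
python3 - <<'E'
from h import *
go(.61,.278,.09,np.radians(-19.6))
E
```

```text
t 8.48 pos [0.4272 0.2106 0.0097] yaw -19.84 travel [ 3.73 -3.14 -1.99] turn [-0.02 -0.03 -0.05] gap 0.446 F [-0.2  1.2  6.3]
```

Request:
apply_moves([
  {"travel":[0,0,-0.5],"turn":[0,0,0],"grip":0.7},
  {"travel":[0,0,-0.8],"turn":[0,0,0],"grip":0.7},
  {"travel":[0,0,-0.8],"turn":[0,0,0],"grip":0.7},
  {"travel":[0.62,-0.52,0],"turn":[0,0,0],"grip":0.7},
  {"travel":[0.62,-0.52,0],"turn":[0,0,0],"grip":0.7},
  {"travel":[0.62,-0.52,0],"turn":[0,0,0],"grip":0.7},
  {"travel":[0.62,-0.52,0],"turn":[0,0,0],"grip":0.7},
  {"travel":[0.62,-0.52,0],"turn":[0,0,0],"grip":0.7},
  {"travel":[0.62,-0.52,0.3],"turn":[0,0,0],"grip":0.7},
  {"travel":[0,0,0.6],"turn":[0,0,0],"grip":0.7},
  {"travel":[0,0,0],"turn":[0,0,0],"grip":0.7},
  {"travel":[0,0,0],"turn":[0,0,0],"grip":0.7},
])

```text
t: 9.48
position: [0.6066, 0.2762, 0.0548]
tcp_rot: [3.093, -0.541, -0.005]
force: [-0.8, -0.9, 0.1]
finger_gap: 0.446
```

```bash
python3 - <<'E'
from h import *
go(.611,.278,.015,np.radians(-19.6))
f=grab('wrist'); cv2.imwrite('pics/w6.png',f['pixels'])
E
```

```text
t 9.48 pos [0.6066 0.2762 0.0548] yaw -19.83 travel [ 0.09 -0.08  0.99] turn [ 0.03  0.03 -0.05] gap 0.446 F [-0.8 -0.9  0.1]
```

View pics/w6.png

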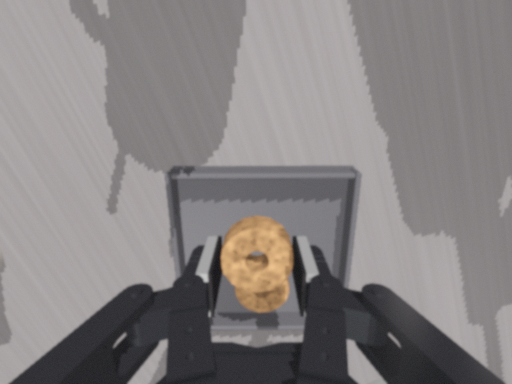

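Request:
apply_moves([
  {"travel":[0.09,-0.12,0],"turn":[0,0,0],"grip":0.7},
  {"travel":[0,0,0.4],"turn":[0,0,0],"grip":0.7},
  {"travel":[0,0,0.4],"turn":[0,0,0],"grip":0.7},
  {"travel":[0,0,0.18],"turn":[0,0,0],"grip":0.7},
  {"travel":[0,0,0],"turn":[0,0,0],"grip":0.7},
  {"travel":[0,0,0],"turn":[0,0,0],"grip":0.7},
])

```text
t: 10.03
position: [0.6123, 0.2797, 0.0161]
tcp_rot: [3.094, -0.541, -0.002]
force: [-0.3, -0.4, -0.5]
finger_gap: 0.448
```

```bash
python3 - <<'E'
from h import *
go(.611,.28,.0145,np.radians(-19.6))
E
```

```text
t 10.03 pos [0.6123 0.2797 0.0161] yaw -19.83 travel [-0.03  0.    0.04] turn [ 0.01  0.01 -0.05] gap 0.448 F [-0.3 -0.4 -0.5]
```

Request:
apply_moves([
  {"travel":[0,0,0.04],"turn":[0,0,0],"grip":0.7},
  {"travel":[0,0,0],"turn":[0,0,0],"grip":0.36},
  {"travel":[0,0,0],"turn":[0,0,0],"grip":0.36},
  {"travel":[0,0,0],"turn":[0,0,0],"grip":0.36},
  {"travel":[0,0,-0.5],"turn":[0,0,0],"grip":0.36},
  {"travel":[0,0,-0.8],"turn":[0,0,0],"grip":0.36},
  {"travel":[0,0,-0.8],"turn":[0,0,0],"grip":0.36},
  {"travel":[0,0,-0.8],"turn":[0,0,0],"grip":0.36},
  {"travel":[0,0,-0.8],"turn":[0,0,0],"grip":0.36},
  {"travel":[0,0,0],"turn":[0,0,0],"grip":0.1},
  {"travel":[0,0,0],"turn":[0,0,0],"grip":0.1},
])

```text
t: 10.95
position: [0.6142, 0.281, 0.1663]
tcp_rot: [-3.092, 0.541, -0.007]
force: [-0.1, 0.3, -0.2]
finger_gap: 0.888
```

```bash
python3 - <<'E'
from h import *
f=grab('wrist'); cv2.imwrite('pics/w7.png',f['pixels']); comps(f,lo=.012,box=(.3,.78,.05,.6))
go(.395,.318,.13,np.radians(-19.6))
E
```

```text
[211.   6.] 757 mid [0.6312 0.4416 0.0365] ext [0.053 0.021 0.049] zmax 0.055
[23. 64.] 2103 mid [0.4386 0.4632 0.0191] ext [0.06  0.08  0.014] zmax 0.025
[255. 204.] 2186 mid [0.6002 0.2495 0.0166] ext [0.158 0.158 0.009] zmax 0.02
[255. 180.] 1081 mid [0.6119 0.2783 0.0176] ext [0.039 0.04  0.011] zmax 0.022
[ 37. 224.] 1697 mid [0.3939 0.3159 0.0356] ext [0.034 0.034 0.047] zmax 0.058
[254. 228.] 963 mid [0.5918 0.2268 0.0178] ext [0.039 0.039 0.012] zmax 0.022
[323. 325.] 285 mid [0.6271 0.0675 0.0164] ext [0.053 0.033 0.009] zmax 0.02
[188. 341.] 430 mid [0.4595 0.1095 0.0244] ext [0.026 0.03  0.025] zmax 0.035
 t 11.0 pos [0.6132 0.2802 0.164 ] yaw -19.84 travel [-5.45  0.96  0.84] turn [-0.01 -0.02 -0.05] gap 0.897 F [ 0. -0. -1.]
```

View pics/w7.png

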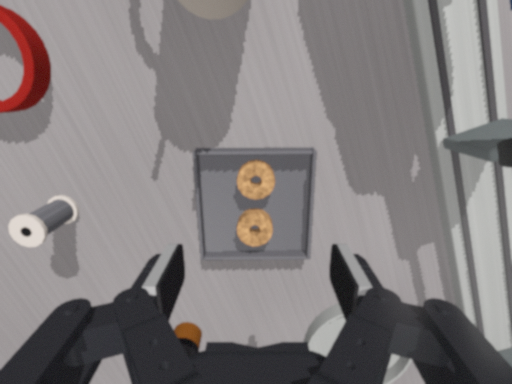

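Both corks lie flat and apart at px (255,180) and (254,228), tops at 22 mm. Now the spool at (0.394, 0.316).

Request:
apply_moves([
  {"travel":[-0.91,0.17,0],"turn":[0,0,0],"grip":0.1},
  {"travel":[-0.91,0.17,0],"turn":[0,0,0],"grip":0.1},
  {"travel":[-0.91,0.17,0],"turn":[0,0,0],"grip":0.1},
  {"travel":[-0.91,0.17,0],"turn":[0,0,0],"grip":0.1},
  {"travel":[-0.91,0.17,0.4],"turn":[0,0,0],"grip":0.1},
  {"travel":[-0.91,0.17,0.6],"turn":[0,0,0],"grip":0.1},
  {"travel":[0,0,0],"turn":[0,0,0],"grip":0.1},
  {"travel":[0,0,0],"turn":[0,0,0],"grip":0.1},
])

```text
t: 11.67
position: [0.392, 0.314, 0.1218]
tcp_rot: [3.09, -0.535, -0.005]
force: [0.2, -0.0, 0.7]
finger_gap: 0.902
```

```bash
python3 - <<'E'
from h import *
f=grab('wrist'); cv2.imwrite('pics/w8.png',f['pixels']); comps(f,lo=.05,box=(.3,.5,.2,.42))
go(.394,.316,.032,np.radians(-19.6))
E
```

```text
[259. 203.] 1461 mid [0.3938 0.3165 0.0555] ext [0.033 0.034 0.007] zmax 0.058
 t 11.72 pos [0.3947 0.3145 0.1233] yaw -19.79 travel [-0.03 -0.03  2.28] turn [ 0.03  0.01 -0.04] gap 0.899 F [ 1.   0.7 -0.2]
```

View pics/w8.png

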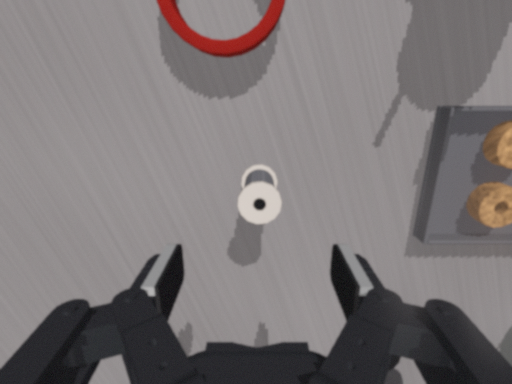

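The spool is centred ahead of the jaws at px (259,203), top at 58 mm. Descend and grip.

Request:
apply_moves([
  {"travel":[-0.02,-0.04,0.6],"turn":[0,0,0],"grip":0.2},
  {"travel":[0,0,0.6],"turn":[0,0,0],"grip":0.2},
  {"travel":[0,0,0.6],"turn":[0,0,0],"grip":0.2},
  {"travel":[0,0,0.45],"turn":[0,0,0],"grip":0.2},
  {"travel":[0,0,0],"turn":[0,0,0],"grip":0.2},
  {"travel":[0,0,0],"turn":[0,0,0],"grip":0.8},
  {"travel":[0,0,0],"turn":[0,0,0],"grip":0.8},
  {"travel":[0,0,0],"turn":[0,0,0],"grip":0.8},
  {"travel":[0,0,0],"turn":[0,0,0],"grip":0.8},
  {"travel":[0,0,0],"turn":[0,0,0],"grip":0.8},
  {"travel":[0,0,0],"turn":[0,0,0],"grip":0.8},
])

```text
t: 12.63
position: [0.3968, 0.318, 0.036]
tcp_rot: [-3.093, 0.541, -0.004]
force: [-0.1, 0.0, 6.8]
finger_gap: 0.379
```

```bash
python3 - <<'E'
from h import *
f=grab('wrist'); cv2.imwrite('pics/w9.png',f['pixels'])
go(.659,.043,.17,np.radians(-19.6))
E
```

```text
t 12.68 pos [0.3968 0.318  0.036 ] yaw -19.85 travel [ 8.51  4.24 -3.34] turn [-0.03 -0.03 -0.05] gap 0.375 F [-0.3 -0.6  6.3]
```

View pics/w9.png

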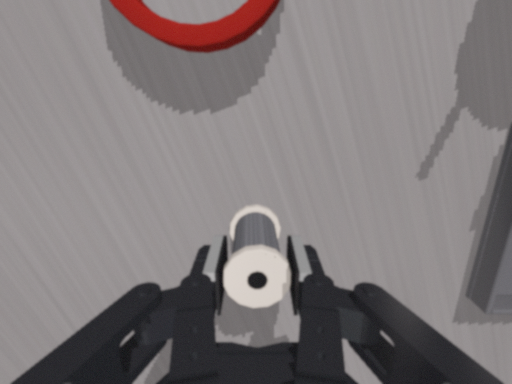

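Spool gripped at its flanges (gap 0.377, about 33 mm). Lift and carry to the tin.

Request:
apply_moves([
  {"travel":[0,0,-0.5],"turn":[0,0,0],"grip":0.8},
  {"travel":[0,0,-0.8],"turn":[0,0,0],"grip":0.8},
  {"travel":[0,0,-0.8],"turn":[0,0,0],"grip":0.8},
  {"travel":[0,0,-0.8],"turn":[0,0,0],"grip":0.8},
  {"travel":[0.4,0.2,-0.4],"turn":[0,0,0],"grip":0.8},
  {"travel":[0.75,0.38,0],"turn":[0,0,0],"grip":0.8},
  {"travel":[0.75,0.38,0],"turn":[0,0,0],"grip":0.8},
  {"travel":[0.75,0.38,0],"turn":[0,0,0],"grip":0.8},
  {"travel":[0.75,0.38,0],"turn":[0,0,0],"grip":0.8},
  {"travel":[0.75,0.38,0],"turn":[0,0,0],"grip":0.8},
  {"travel":[0.75,0.38,0],"turn":[0,0,0],"grip":0.8},
  {"travel":[0.75,0.38,0],"turn":[0,0,0],"grip":0.8},
])

```text
t: 13.68
position: [0.5699, 0.1314, 0.1666]
tcp_rot: [3.094, -0.541, -0.0]
force: [0.8, 0.8, -1.0]
finger_gap: 0.376
```

Request:
apply_moves([
  {"travel":[0.75,0.38,0],"turn":[0,0,0],"grip":0.8},
  {"travel":[0.75,0.38,0],"turn":[0,0,0],"grip":0.8},
  {"travel":[0.75,0.38,0],"turn":[0,0,0],"grip":0.8},
  {"travel":[0.6,0.3,0],"turn":[0,0,0],"grip":0.8},
  {"travel":[0,0,0],"turn":[0,0,0],"grip":0.8},
  {"travel":[0,0,0],"turn":[0,0,0],"grip":0.8},
])

```text
t: 14.18
position: [0.6573, 0.0378, 0.1657]
tcp_rot: [3.093, -0.547, -0.002]
force: [0.2, 0.7, -0.6]
finger_gap: 0.38
```

```bash
python3 - <<'E'
from h import *
f=grab('wrist'); cv2.imwrite('pics/w10.png',f['pixels']); comps(f,lo=.008,hi=.03,box=(.55,.75,-.1,.12))
go(.659,.043,.042,np.radians(-19.6))
E
```

```text
[269. 183.] 1697 mid [0.659  0.0157 0.0146] ext [0.139 0.136 0.013] zmax 0.02
[282. 249.] 53 mid [ 0.6552 -0.0531  0.014 ] ext [0.009 0.005 0.012] zmax 0.02
 t 14.23 pos [0.6565 0.04   0.1661] yaw -19.89 travel [ 0.04 -0.09  3.1 ] turn [-0.    0.02 -0.06] gap 0.376 F [ 0.2  0.3 -0.1]
```

View pics/w10.png

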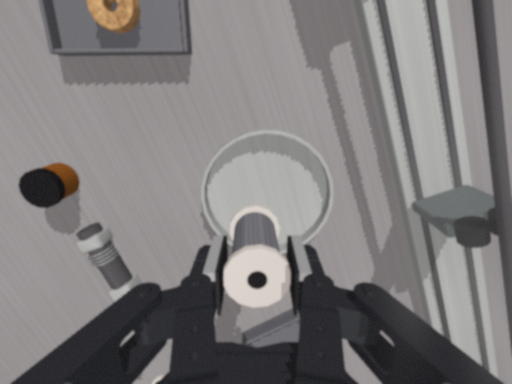

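The tin is centred at (0.659, 0.0145), and the spool hangs upright. Lower it to 28 mm left of the tin's centre.

Request:
apply_moves([
  {"travel":[0.04,-0.09,0.7],"turn":[0,0,0],"grip":0.8},
  {"travel":[0,0,0.7],"turn":[0,0,0],"grip":0.8},
  {"travel":[0,0,0.6],"turn":[0,0,0],"grip":0.8},
  {"travel":[0,0,0.5],"turn":[0,0,0],"grip":0.8},
  {"travel":[0,0,0.3],"turn":[0,0,0],"grip":0.8},
  {"travel":[0,0,0],"turn":[0,0,0],"grip":0.8},
  {"travel":[0,0,0],"turn":[0,0,0],"grip":0.8},
])

```text
t: 14.82
position: [0.6592, 0.044, 0.0549]
tcp_rot: [-3.095, 0.539, 0.001]
force: [-0.0, -0.5, -0.1]
finger_gap: 0.378
```

```bash
python3 - <<'E'
from h import *
go(.659,.043,.041,np.radians(-19.6))
E
```

```text
t 14.82 pos [0.6592 0.044  0.0549] yaw -19.76 travel [0.   0.02 0.35] turn [-0.    0.01 -0.03] gap 0.378 F [-0.  -0.5 -0.1]
```

Request:
apply_moves([
  {"travel":[0,0,0.2],"turn":[0,0,0],"grip":0.8},
  {"travel":[0,0,0.13],"turn":[0,0,0],"grip":0.8},
  {"travel":[0,0,0],"turn":[0,0,0],"grip":0.8},
  {"travel":[0,0,0],"turn":[0,0,0],"grip":0.8},
])

```text
t: 15.15
position: [0.6597, 0.0428, 0.0416]
tcp_rot: [3.094, -0.541, 0.0]
force: [0.7, -0.3, 0.3]
finger_gap: 0.378
```

```bash
python3 - <<'E'
from h import *
go(.659,.043,.04,np.radians(-19.6))
E
```

```text
t 15.15 pos [0.6597 0.0428 0.0416] yaw -19.85 travel [-0.02  0.    0.04] turn [ 0.   -0.   -0.05] gap 0.378 F [ 0.7 -0.3  0.3]
```

Request:
apply_moves([
  {"travel":[0,0,0.03],"turn":[0,0,0],"grip":0.8},
  {"travel":[0,0,0],"turn":[0,0,0],"grip":0.8},
  {"travel":[0,0,0],"turn":[0,0,0],"grip":0.45},
  {"travel":[0,0,0],"turn":[0,0,0],"grip":0.35},
  {"travel":[0,0,0],"turn":[0,0,0],"grip":0.35},
  {"travel":[0,0,0],"turn":[0,0,0],"grip":0.35},
  {"travel":[0,0,-0.3],"turn":[0,0,0],"grip":0.35},
  {"travel":[0,0,-0.7],"turn":[0,0,0],"grip":0.35},
  {"travel":[0,0,-0.8],"turn":[0,0,0],"grip":0.35},
  {"travel":[0,0,-0.8],"turn":[0,0,0],"grip":0.35},
  {"travel":[0,0,-0.6],"turn":[0,0,0],"grip":0.35},
  {"travel":[0,0,0],"turn":[0,0,0],"grip":0.2},
])

```text
t: 16.15
position: [0.6631, 0.044, 0.1761]
tcp_rot: [-3.092, 0.541, -0.017]
force: [0.7, -0.0, 0.6]
finger_gap: 0.777
```

```bash
python3 - <<'E'
from h import *
f=grab('wrist'); cv2.imwrite('pics/w11.png',f['pixels']); comps(f,lo=.03,hi=.1,box=(.4,.75,-.15,.12))
go(.4245,-.2105,.13,np.radians(0))
E
```

```text
[250. 190.] 1065 mid [0.6566 0.041  0.0467] ext [0.033 0.034 0.033] zmax 0.062
[ 43. 194.] 1155 mid [0.4527 0.1024 0.0335] ext [0.04  0.035 0.007] zmax 0.036
[127. 358.] 301 mid [ 0.4481 -0.1058  0.0592] ext [0.025 0.019 0.031] zmax 0.071
 t 16.2 pos [0.6619 0.0436 0.1731] yaw -19.84 travel [-3.43  7.99  1.03] turn [-0.02 -0.08 -3.97] gap 0.797 F [-0.4  0.2  0.2]
```

View pics/w11.png

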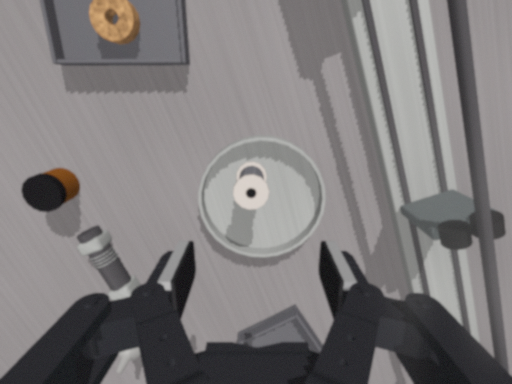

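The spool stands upright in the tin (px 251,192; top at 62 mm). On to the other spool, turning the jaws back to world x.

Request:
apply_moves([
  {"travel":[0,0,0],"turn":[0,0,-1],"grip":0.1},
  {"travel":[0,0,0],"turn":[0,0,-1],"grip":0.1},
  {"travel":[0,0,0],"turn":[0,0,-1],"grip":0.1},
  {"travel":[0,0,0],"turn":[0,0,-0.97],"grip":0.1},
  {"travel":[-0.59,0.63,0],"turn":[0,0,0],"grip":0.1},
  {"travel":[-0.59,0.63,0],"turn":[0,0,0],"grip":0.1},
  {"travel":[-0.59,0.63,0],"turn":[0,0,0],"grip":0.1},
  {"travel":[-0.59,0.63,0],"turn":[0,0,0],"grip":0.1},
  {"travel":[-0.59,0.63,0],"turn":[0,0,0],"grip":0.1},
  {"travel":[-0.59,0.63,0],"turn":[0,0,0],"grip":0.1},
  {"travel":[-0.59,0.63,0],"turn":[0,0,0],"grip":0.1},
  {"travel":[-0.59,0.63,0],"turn":[0,0,0],"grip":0.1},
])

```text
t: 17.2
position: [0.4689, -0.1596, 0.1678]
tcp_rot: [-3.141, -0.0, 0.002]
force: [-0.2, 0.0, -0.6]
finger_gap: 0.903
```

Request:
apply_moves([
  {"travel":[-0.59,0.63,0],"turn":[0,0,0],"grip":0.1},
  {"travel":[-0.59,0.63,0],"turn":[0,0,0],"grip":0.1},
  {"travel":[0,0,0.6],"turn":[0,0,0],"grip":0.1},
  {"travel":[0,0,0.5],"turn":[0,0,0],"grip":0.1},
  {"travel":[0,0,0],"turn":[0,0,0],"grip":0.1},
  {"travel":[0,0,0],"turn":[0,0,0],"grip":0.1},
])

```text
t: 17.7
position: [0.4226, -0.2084, 0.1234]
tcp_rot: [-3.14, -0.001, 0.004]
force: [0.7, -0.6, -0.3]
finger_gap: 0.899
```

```bash
python3 - <<'E'
from h import *
f=grab('wrist'); cv2.imwrite('pics/w12.png',f['pixels']); comps(f,lo=.02,hi=.1,box=(.3,.6,-.45,.05))
go(.4245,-.2105,.032)
E
```

```text
[290.  60.] 1316 mid [ 0.4466 -0.1038  0.0471] ext [0.027 0.027 0.053] zmax 0.064
[259. 205.] 1621 mid [ 0.4242 -0.2101  0.0396] ext [0.033 0.033 0.039] zmax 0.058
 t 17.75 pos [ 0.4238 -0.2087  0.1245] yaw 0.06 travel [0.02 0.05 2.31] turn [-0.01  0.    0.01] gap 0.897 F [ 0.5 -0.4  1.1]
```

View pics/w12.png

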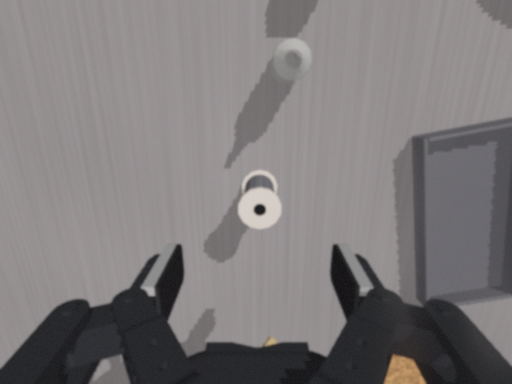

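The spool is at px (259,207), and the glue bottle at (292,60) is clear of the gripper. Descend and grip.

Request:
apply_moves([
  {"travel":[0.01,0.03,0.6],"turn":[0,0,0],"grip":0.2},
  {"travel":[0,0,0.6],"turn":[0,0,0],"grip":0.2},
  {"travel":[0,0,0.6],"turn":[0,0,0],"grip":0.2},
  {"travel":[0,0,0.48],"turn":[0,0,0],"grip":0.2},
  {"travel":[0,0,0],"turn":[0,0,0],"grip":0.2},
  {"travel":[0,0,0],"turn":[0,0,0],"grip":0.8},
  {"travel":[0,0,0],"turn":[0,0,0],"grip":0.8},
  {"travel":[0,0,0],"turn":[0,0,0],"grip":0.8},
  {"travel":[0,0,0],"turn":[0,0,0],"grip":0.8},
  {"travel":[0,0,0],"turn":[0,0,0],"grip":0.8},
  {"travel":[0,0,0],"turn":[0,0,0],"grip":0.8},
])

```text
t: 18.67
position: [0.4256, -0.2112, 0.035]
tcp_rot: [3.139, 0.0, 0.005]
force: [-1.2, 1.0, 7.1]
finger_gap: 0.381
```

```bash
python3 - <<'E'
from h import *
f=grab('wrist'); cv2.imwrite('pics/w13.png',f['pixels'])
go(.659,-.015,.17)
E
```

```text
t 18.72 pos [ 0.4256 -0.2112  0.035 ] yaw 0.0 travel [ 5.84 -4.9  -3.37] turn [ 0.03 -0.03  0.  ] gap 0.384 F [-0.5 -0.2  6.2]
```

View pics/w13.png

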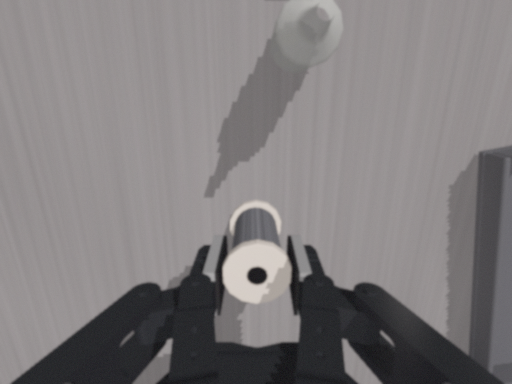

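Spool gripped. Lift, then carry it to the right half of the tin.

Request:
apply_moves([
  {"travel":[0,0,-0.5],"turn":[0,0,0],"grip":0.8},
  {"travel":[0,0,-0.8],"turn":[0,0,0],"grip":0.8},
  {"travel":[0,0,-0.8],"turn":[0,0,0],"grip":0.8},
  {"travel":[0,0,-0.8],"turn":[0,0,0],"grip":0.8},
  {"travel":[0,0,-0.5],"turn":[0,0,0],"grip":0.8},
  {"travel":[0.65,-0.54,0],"turn":[0,0,0],"grip":0.8},
  {"travel":[0.65,-0.54,0],"turn":[0,0,0],"grip":0.8},
  {"travel":[0.65,-0.54,0],"turn":[0,0,0],"grip":0.8},
  {"travel":[0.65,-0.54,0],"turn":[0,0,0],"grip":0.8},
  {"travel":[0.65,-0.54,0],"turn":[0,0,0],"grip":0.8},
  {"travel":[0.65,-0.54,0],"turn":[0,0,0],"grip":0.8},
  {"travel":[0.65,-0.54,0],"turn":[0,0,0],"grip":0.8},
])

```text
t: 19.72
position: [0.6072, -0.0583, 0.1695]
tcp_rot: [3.141, -0.001, 0.001]
force: [0.7, -0.6, 0.3]
finger_gap: 0.379
```

Request:
apply_moves([
  {"travel":[0.65,-0.54,0],"turn":[0,0,0],"grip":0.8},
  {"travel":[0.65,-0.54,0],"turn":[0,0,0],"grip":0.8},
  {"travel":[0,0,0],"turn":[0,0,0],"grip":0.8},
  {"travel":[0,0,0],"turn":[0,0,0],"grip":0.8},
])

```text
t: 20.05
position: [0.6586, -0.0132, 0.1688]
tcp_rot: [-3.14, -0.006, 0.0]
force: [0.2, -1.3, -0.3]
finger_gap: 0.374
```

```bash
python3 - <<'E'
from h import *
f=grab('wrist'); cv2.imwrite('pics/w14.png',f['pixels']); comps(f,lo=.03,hi=.07,box=(.55,.75,-.1,.12))
go(.659,-.015,.041)
E
```

```text
[255. 128.] 1258 mid [0.6566 0.0411 0.0603] ext [0.033 0.033 0.006] zmax 0.062
 t 20.1 pos [ 0.658  -0.0153  0.1689] yaw 0.08 travel [ 0.03 -0.01  3.2 ] turn [-0.    0.01  0.02] gap 0.38 F [-0.  -0.2 -0. ]
```

View pics/w14.png

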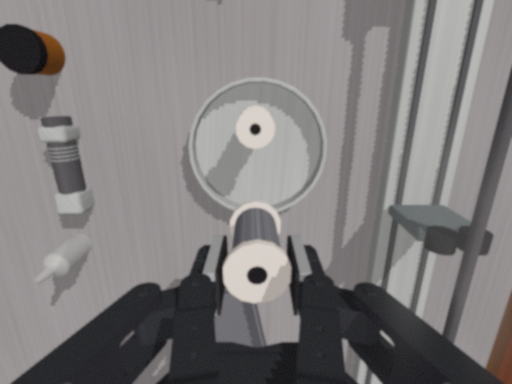

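Request:
apply_moves([
  {"travel":[0.02,0,0.7],"turn":[0,0,0],"grip":0.8},
  {"travel":[0,0,0.7],"turn":[0,0,0],"grip":0.8},
  {"travel":[0,0,0.7],"turn":[0,0,0],"grip":0.8},
  {"travel":[0,0,0.6],"turn":[0,0,0],"grip":0.8},
  {"travel":[0,0,0.3],"turn":[0,0,0],"grip":0.8},
  {"travel":[0,0,0],"turn":[0,0,0],"grip":0.8},
  {"travel":[0,0,0],"turn":[0,0,0],"grip":0.8},
])

```text
t: 20.68
position: [0.6587, -0.0171, 0.0496]
tcp_rot: [3.141, -0.002, 0.0]
force: [0.8, -0.5, -0.0]
finger_gap: 0.376
```

```bash
python3 - <<'E'
from h import *
go(.659,-.015,.04)
E
```

```text
t 20.68 pos [ 0.6587 -0.0171  0.0496] yaw -0.07 travel [ 0.01 -0.05  0.24] turn [ 0.01 -0.   -0.01] gap 0.376 F [ 0.8 -0.5 -0. ]
```

Request:
apply_moves([
  {"travel":[0,-0.03,0.15],"turn":[0,0,0],"grip":0.8},
  {"travel":[0,0,0.09],"turn":[0,0,0],"grip":0.8},
  {"travel":[0,0,0],"turn":[0,0,0],"grip":0.8},
  {"travel":[0,0,0],"turn":[0,0,0],"grip":0.8},
])

```text
t: 21.02
position: [0.6592, -0.0147, 0.04]
tcp_rot: [3.141, 0.0, 0.001]
force: [0.5, -0.1, -1.1]
finger_gap: 0.376
```

```bash
python3 - <<'E'
from h import *
go(.659,-.015,.04)
E
```

```text
t 21.02 pos [ 0.6592 -0.0147  0.04  ] yaw 0.01 travel [-0.    0.01  0.  ] turn [ 0.   -0.01  0.  ] gap 0.376 F [ 0.5 -0.1 -1.1]
```

Request:
apply_moves([
  {"travel":[0,0,0.02],"turn":[0,0,0],"grip":0.8},
  {"travel":[0,0,0],"turn":[0,0,0],"grip":0.45},
  {"travel":[0,0,0],"turn":[0,0,0],"grip":0.35},
  {"travel":[0,0,0],"turn":[0,0,0],"grip":0.35},
  {"travel":[0,0,0],"turn":[0,0,0],"grip":0.35},
  {"travel":[0,0,-0.3],"turn":[0,0,0],"grip":0.35},
  {"travel":[0,0,-0.7],"turn":[0,0,0],"grip":0.35},
  {"travel":[0,0,-0.8],"turn":[0,0,0],"grip":0.35},
  {"travel":[0,0,-0.8],"turn":[0,0,0],"grip":0.35},
  {"travel":[0,0,-0.6],"turn":[0,0,0],"grip":0.35},
  {"travel":[0,0,0],"turn":[0,0,0],"grip":0.2},
  {"travel":[0,0,0],"turn":[0,0,0],"grip":0.1},
])

```text
t: 22.02
position: [0.6601, -0.0144, 0.1697]
tcp_rot: [3.141, 0.0, 0.007]
force: [0.5, 0.1, -1.7]
finger_gap: 0.891
```

```bash
python3 - <<'E'
from h import *
f=grab('wrist'); cv2.imwrite('pics/w15.png',f['pixels']); comps(f,lo=.03,hi=.1,box=(.4,.75,-.15,.12))
go(.461,-.003,.12,np.radians(1))
E
```

```text
[18. 50.] 1600 mid [0.4552 0.1022 0.0338] ext [0.036 0.035 0.007] zmax 0.036
[252. 127.] 1245 mid [0.6566 0.0405 0.0597] ext [0.032 0.033 0.007] zmax 0.062
[254. 187.] 1111 mid [ 0.6581 -0.0141  0.0468] ext [0.033 0.034 0.033] zmax 0.062
[ 55. 263.] 851 mid [ 0.4486 -0.1022  0.0528] ext [0.026 0.026 0.046] zmax 0.069
 t 22.07 pos [ 0.6591 -0.0147  0.1677] yaw 0.01 travel [-4.95 -0.29  1.18] turn [ 0.01 -0.02 -0.2 ] gap 0.899 F [-0.5  0.1 -0.5]
```

View pics/w15.png

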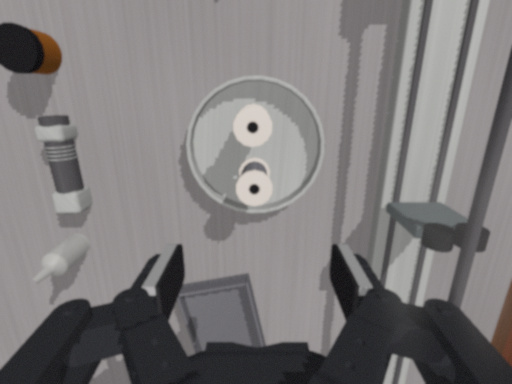

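Both spools stand upright in the tin at px (253,127) and (254,187), tops at 62 mm. Next is the reel seat at px (65,165).

Request:
apply_moves([
  {"travel":[-0.82,-0.05,0],"turn":[0,0,-0.2],"grip":0.1},
  {"travel":[-0.82,-0.05,0],"turn":[0,0,0],"grip":0.1},
  {"travel":[-0.82,-0.05,0],"turn":[0,0,0],"grip":0.1},
  {"travel":[-0.82,-0.05,0],"turn":[0,0,0],"grip":0.1},
  {"travel":[-0.82,-0.05,0.4],"turn":[0,0,0],"grip":0.1},
  {"travel":[-0.82,-0.05,0.6],"turn":[0,0,0],"grip":0.1},
  {"travel":[0,0,0],"turn":[0,0,0],"grip":0.1},
  {"travel":[0,0,0],"turn":[0,0,0],"grip":0.1},
])

```text
t: 22.73
position: [0.4567, -0.0063, 0.1231]
tcp_rot: [3.14, 0.026, -0.013]
force: [0.9, 0.4, 0.5]
finger_gap: 0.899
```

```bash
python3 - <<'E'
from h import *
f=grab('wrist'); cv2.imwrite('pics/w16.png',f['pixels']); comps(f,lo=.008,hi=.1,box=(.35,.56,-.15,.14))
P=cloud(f); m=(P[...,2]>.01)&(P[...,2]<.05)&(abs(P[...,0]-.461)<.03)&(abs(P[...,1]+.003)<.06)
print(cv2.minAreaRect(P[m][:,:2].astype(np.float32)))
go(.461,-.003,.01,np.radians(1))
E
```

```text
[254.  51.] 2621 mid [0.4523 0.1042 0.0323] ext [0.039 0.039 0.01 ] zmax 0.036
[261. 184.] 3306 mid [ 0.4599 -0.0035  0.0184] ext [0.029 0.1   0.021] zmax 0.027
[245. 291.] 1288 mid [ 0.4465 -0.1014  0.0415] ext [0.027 0.024 0.066] zmax 0.066
((0.45994216203689575, -0.0035354122519493103), (0.02781796269118786, 0.10009802132844925), 1.029225468635559)
 t 22.78 pos [ 0.4602 -0.006   0.1253] yaw 0.98 travel [ 0.03 -0.08  2.88] turn [ 0.01  0.03 -0.  ] gap 0.9 F [ 1.4 -0.2 -0.1]
```

View pics/w16.png

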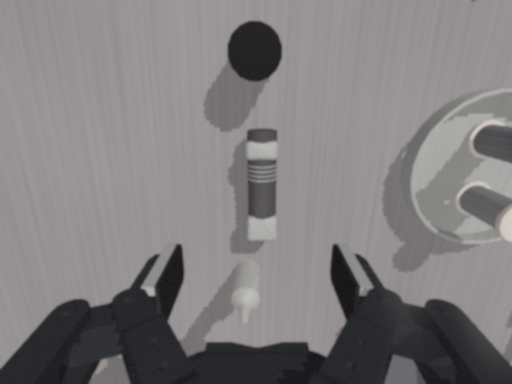

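Reel seat is at (0.460, -0.0035), yaw 1°. The jar and bottle are clear of the jaws.

Request:
apply_moves([
  {"travel":[0,-0.06,0.7],"turn":[0,0,0],"grip":0.2},
  {"travel":[0,0,0.7],"turn":[0,0,0],"grip":0.3},
  {"travel":[0,0,0.7],"turn":[0,0,0],"grip":0.3},
  {"travel":[0,0,0.4],"turn":[0,0,0],"grip":0.3},
  {"travel":[0,0,0],"turn":[0,0,0],"grip":0.3},
  {"travel":[0,0,0],"turn":[0,0,0],"grip":0.3},
])

```text
t: 23.28
position: [0.4629, -0.0026, 0.0267]
tcp_rot: [-3.139, -0.028, 0.001]
force: [0.7, 0.8, -0.5]
finger_gap: 0.698
```

```bash
python3 - <<'E'
from h import *
go(.46,-.0035,.004,np.radians(1))
E
```

```text
t 23.28 pos [ 0.4629 -0.0026  0.0267] yaw 1.02 travel [-0.07  0.02  0.57] turn [-0.02  0.    0.  ] gap 0.698 F [ 0.7  0.8 -0.5]
```

Request:
apply_moves([
  {"travel":[-0.04,0,0.35],"turn":[0,0,0],"grip":0.3},
  {"travel":[0,0,0.2],"turn":[0,0,0],"grip":0.3},
  {"travel":[0,0,0],"turn":[0,0,0],"grip":0.3},
  {"travel":[0,0,0],"turn":[0,0,0],"grip":0.9},
  {"travel":[0,0,0],"turn":[0,0,0],"grip":0.9},
  {"travel":[0,0,0],"turn":[0,0,0],"grip":0.9},
  {"travel":[0,0,0],"turn":[0,0,0],"grip":0.9},
  {"travel":[0,0,0],"turn":[0,0,0],"grip":0.9},
  {"travel":[0,0,0],"turn":[0,0,0],"grip":0.9},
], squeeze=35)

```text
t: 24.03
position: [0.4612, -0.0033, 0.0057]
tcp_rot: [3.141, 0.027, 0.003]
force: [-0.1, 1.9, 5.8]
finger_gap: 0.29
```

```bash
python3 - <<'E'
from h import *
f=grab('wrist'); cv2.imwrite('pics/w17.png',f['pixels'])
go(.46,-.0035,.12,np.radians(1))
E
```

```text
t 24.08 pos [ 0.4612 -0.0033  0.0057] yaw 1.0 travel [-0.03  0.01 -2.86] turn [ 0.01 -0.02  0.  ] gap 0.289 F [-0.6 -0.2  5.7]
```

View pics/w17.png

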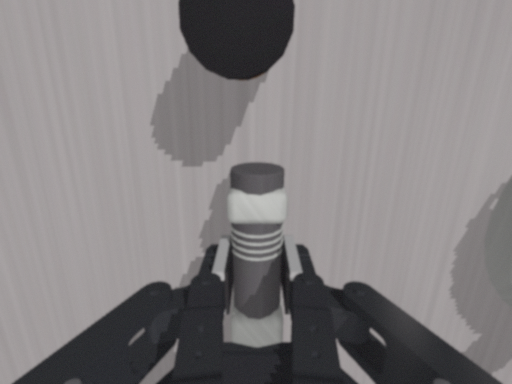

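Reel seat gripped (gap 0.289, about 25 mm). Lift and carry to the long tray.

Request:
apply_moves([
  {"travel":[0,0,-0.3],"turn":[0,0,0],"grip":0.9},
  {"travel":[0,0,-0.6],"turn":[0,0,0],"grip":0.9},
  {"travel":[0,0,-0.8],"turn":[0,0,0],"grip":0.9},
  {"travel":[0,0,-0.8],"turn":[0,0,0],"grip":0.9},
  {"travel":[0,0,-0.8],"turn":[0,0,0],"grip":0.9},
  {"travel":[0,0,-0.5],"turn":[0,0,0],"grip":0.9},
  {"travel":[0.44,0.67,0],"turn":[0,0,0],"grip":0.9},
  {"travel":[0.44,0.67,0],"turn":[0,0,0],"grip":0.9},
  {"travel":[0.44,0.67,0],"turn":[0,0,0],"grip":0.9},
  {"travel":[0.44,0.67,0],"turn":[0,0,0],"grip":0.9},
  {"travel":[0.44,0.67,0],"turn":[0,0,0],"grip":0.9},
  {"travel":[0.44,0.67,0],"turn":[0,0,0],"grip":0.9},
])

```text
t: 25.08
position: [0.5691, -0.1635, 0.1573]
tcp_rot: [3.141, 0.028, 0.0]
force: [1.4, 1.0, -0.6]
finger_gap: 0.286
```

Request:
apply_moves([
  {"travel":[0.44,0.67,0],"turn":[0,0,0],"grip":0.9},
  {"travel":[0.44,0.67,0],"turn":[0,0,0],"grip":0.9},
  {"travel":[0.44,0.67,0],"turn":[0,0,0],"grip":0.9},
  {"travel":[0,0,0],"turn":[0,0,-0.98],"grip":0.9},
  {"travel":[0,0,0],"turn":[0,0,-0.98],"grip":0.9},
  {"travel":[0,0,0],"turn":[0,0,0],"grip":0.9},
  {"travel":[0,0,0],"turn":[0,0,0],"grip":0.9},
])

```text
t: 25.67
position: [0.6227, -0.2413, 0.1571]
tcp_rot: [-3.127, -0.293, -0.0]
force: [0.6, -0.5, -0.7]
finger_gap: 0.288
```

```bash
python3 - <<'E'
from h import *
f=grab('wrist'); cv2.imwrite('pics/w18.png',f['pixels']); comps(f,lo=.01,hi=.03,box=(.52,.75,-.36,-.1))
go(.6235,-.2415,.0105,np.radians(10.8))
E
```

```text
[257. 147.] 2023 mid [ 0.6217 -0.2322  0.0158] ext [0.118 0.173 0.012] zmax 0.02
 t 25.72 pos [ 0.6227 -0.2412  0.1571] yaw 10.71 travel [0.02 0.01 3.67] turn [-0.   -0.   -0.02] gap 0.288 F [-0.2 -0.6 -1.2]
```

View pics/w18.png

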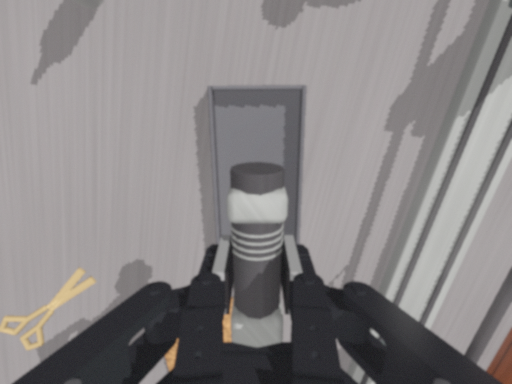

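The seat is aligned with the tray (tray edges vertical in the view) and level. Lower it.

Request:
apply_moves([
  {"travel":[0.01,0.01,0.7],"turn":[0,0,0],"grip":0.9},
  {"travel":[0,0,0.7],"turn":[0,0,0],"grip":0.9},
  {"travel":[0,0,0.7],"turn":[0,0,0],"grip":0.9},
  {"travel":[0,0,0.7],"turn":[0,0,0],"grip":0.9},
  {"travel":[0,0,0.4],"turn":[0,0,0],"grip":0.9},
  {"travel":[0,0,0],"turn":[0,0,0],"grip":0.9},
  {"travel":[0,0,0],"turn":[0,0,0],"grip":0.9},
])

```text
t: 26.3
position: [0.6228, -0.2415, 0.0285]
tcp_rot: [-3.127, -0.295, 0.002]
force: [0.4, -0.2, -0.8]
finger_gap: 0.289
```

```bash
python3 - <<'E'
from h import *
go(.6235,-.2415,.0105,np.radians(10.8))
E
```

```text
t 26.3 pos [ 0.6228 -0.2415  0.0285] yaw 10.78 travel [0.02 0.   0.45] turn [-0.01  0.01 -0.  ] gap 0.289 F [ 0.4 -0.2 -0.8]
```

Request:
apply_moves([
  {"travel":[0,0,0.25],"turn":[0,0,0],"grip":0.9},
  {"travel":[0,0,0.2],"turn":[0,0,0],"grip":0.9},
  {"travel":[0,0,0],"turn":[0,0,0],"grip":0.9},
  {"travel":[0,0,0],"turn":[0,0,0],"grip":0.9},
])

```text
t: 26.63
position: [0.6233, -0.2419, 0.0107]
tcp_rot: [3.128, 0.296, -0.0]
force: [0.1, 0.2, -0.8]
finger_gap: 0.289
```

```bash
python3 - <<'E'
from h import *
go(.6235,-.2415,.0097,np.radians(10.8))
f=grab('wrist'); cv2.imwrite('pics/w19.png',f['pixels'])
E
```

```text
t 26.63 pos [ 0.6233 -0.2419  0.0107] yaw 10.8 travel [ 0.01 -0.01  0.03] turn [ 0.  0. -0.] gap 0.289 F [ 0.1  0.2 -0.8]
```

View pics/w19.png

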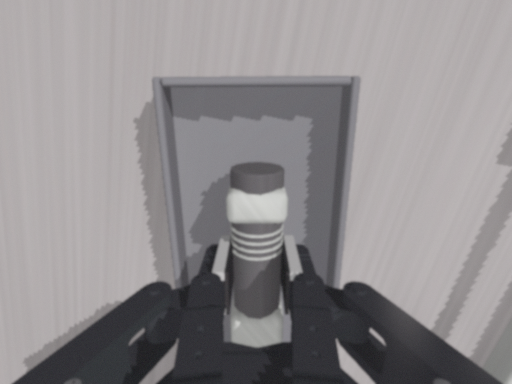

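Request:
apply_moves([
  {"travel":[0,0,0.02],"turn":[0,0,0],"grip":0.9},
  {"travel":[0,0,0],"turn":[0,0,0],"grip":0.56},
  {"travel":[0,0,0],"turn":[0,0,0],"grip":0.54},
  {"travel":[0,0,0],"turn":[0,0,0],"grip":0.54},
  {"travel":[0,0,0],"turn":[0,0,0],"grip":0.54},
  {"travel":[0,0,-0.3],"turn":[0,0,0],"grip":0.54},
  {"travel":[0,0,-0.7],"turn":[0,0,0],"grip":0.54},
  {"travel":[0,0,-0.8],"turn":[0,0,0],"grip":0.54},
  {"travel":[0,0,-0.8],"turn":[0,0,0],"grip":0.54},
  {"travel":[0,0,-0.8],"turn":[0,0,0],"grip":0.3},
  {"travel":[0,0,-0.6],"turn":[0,0,0],"grip":0.1},
  {"travel":[0,0,0],"turn":[0,0,0],"grip":0.1},
])

```text
t: 27.68
position: [0.6268, -0.2423, 0.1778]
tcp_rot: [3.122, 0.296, 0.016]
force: [0.2, 0.4, 0.7]
finger_gap: 0.863
```

```bash
python3 - <<'E'
from h import *
f=grab('wrist'); cv2.imwrite('pics/w20.png',f['pixels']); comps(f,lo=.02,hi=.1,box=(.4,.75,-.4,.12))
for n in ['scene','side']:
    f=grab(n); cv2.imwrite(f'pics/{n}1.png',f['pixels']); print(n); comps(f,lo=.01,box=(.3,.76,-.4,.4))
go(.6235,-.2415,.17,np.radians(10.8))
E
```

```text
[83.  1.] 55 mid [ 0.4493 -0.1155  0.0254] ext [0.014 0.004 0.011] zmax 0.03
[252. 172.] 2302 mid [ 0.6243 -0.2419  0.0266] ext [0.043 0.101 0.013] zmax 0.032
scene
[342. 176.] 566 mid [0.6003 0.2465 0.0186] ext [0.156 0.156 0.017] zmax 0.024
[271. 175.] 173 mid [0.4529 0.1018 0.0253] ext [0.04 0.04 0.03] zmax 0.039
[333. 178.] 128 mid [0.592  0.2243 0.0192] ext [0.038 0.043 0.016] zmax 0.025
[217. 211.] 92 mid [ 0.4512 -0.1094  0.0301] ext [0.025 0.025 0.04 ] zmax 0.045
[305. 224.] 890 mid [0.6595 0.0116 0.0381] ext [0.139 0.141 0.056] zmax 0.064
[223. 278.] 694 mid [ 0.6241 -0.2431  0.0176] ext [0.122 0.193 0.015] zmax 0.022
[224. 276.] 513 mid [ 0.6257 -0.2433  0.0233] ext [0.042 0.103 0.026] zmax 0.034
side
[240. 149.] 555 mid [ 0.6234 -0.239   0.0209] ext [0.121 0.191 0.022] zmax 0.03
[289. 179.] 236 mid [ 0.4469 -0.0981  0.0416] ext [0.026 0.021 0.063] zmax 0.063
[183. 190.] 1100 mid [0.6594 0.015  0.0361] ext [0.139 0.14  0.052] zmax 0.061
[255. 236.] 409 mid [0.453  0.1045 0.0236] ext [0.039 0.042 0.027] zmax 0.036
[145. 272.] 1107 mid [0.6006 0.2502 0.0155] ext [0.159 0.157 0.011] zmax 0.019
[157. 262.] 368 mid [0.5922 0.2272 0.0166] ext [0.039 0.041 0.013] zmax 0.022
[130. 278.] 421 mid [0.612  0.2783 0.0165] ext [0.041 0.04  0.013] zmax 0.022
 t 27.83 pos [ 0.6232 -0.2419  0.1704] yaw 10.81 travel [ 0.01 -0.01  0.01] turn [ 0.01 -0.    0.  ] gap 0.895 F [-0.4 -0.3  0.2]
```

View pics/w20.png

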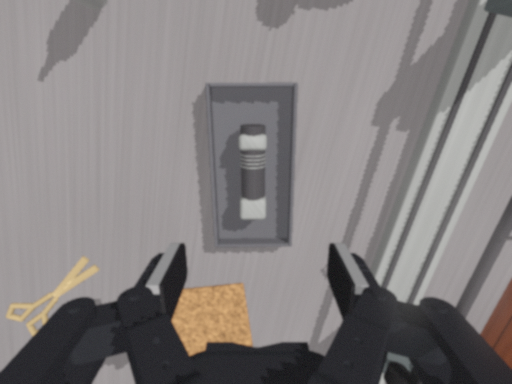

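View pics/scene1.png

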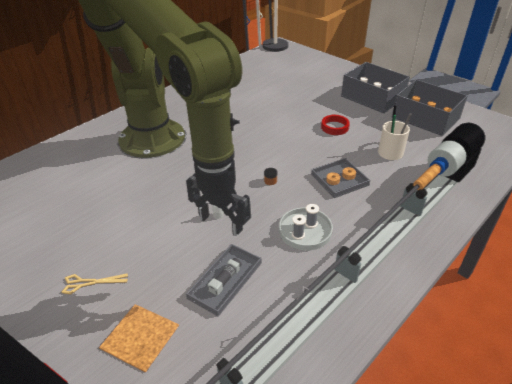

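View pics/side1.png

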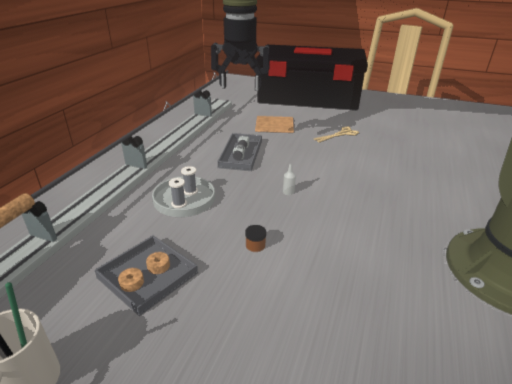

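The pictures show everything placed: corks at side px (157,262) and (130,278), spools at (178,192) and (189,181), the seat at (240,149), and the bottle and jar where they were. The arm is clear, so I'm handing in.

```bash
python3 -c "
from workcell import r
print(r.finish_job())"
```

```text
the job is handed in; nothing more can be done
None
```

I did the job in the order asked and handed it in at about 28 s: both corks into the square tray, both spools into the tin, then the reel seat into the long tray.

My last checks, made with the arm clear:
- **Corks:** both lie flat on the tray floor, tops at 22 mm (the floor is 4 mm thick and the ring 18 mm high), with a gap between them.
- **Spools:** both stand upright on the tin floor, tops at 62 mm (4 + 58), about 55 mm apart.
- **Reel seat:** it rests on the tray floor, top at 32 mm (4 + 28), the same way up as before.
- **Jar and glue bottle:** both are still standing within about 2–3 mm of where I first measured them, which is within the camera error.
- **Forces:** the highest force I read was about 7 N, while closing the gripper on pieces.

No check failed. The scene camera read heights 2–3 mm higher than the side and wrist cameras throughout, as it did at the start.

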